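# Cycle the lamp cover of a light source

### The job

The microscope's light source has tripped its cover interlock, which clears when the lamp cover is opened and shut once. The lamp cover is the widest of the three push-latched flaps on the light source: press it fully down and let it go so that it is released and springs open, then press it fully down again so that it latches shut, and let go. Leave the other two flaps as they are, the narrow one shut and the round one standing open.

Things in the scene. Friction and masses are not known exactly. Their poses are not given: they have to be found in the camera images.
- lamp_cover (a joint): Angle of the lamp cover, rad: about 0 latched shut (level), +0.43 sprung open (free edge 22 mm up), rigid stop at -0.13. Push-push latch: pushing it past -0.115 (4 to 5 mm below level at the pressing point) and letting go releases it if latched, latches it if open; a shorter push changes nothing. Its spring pushes back with 1 N (open) to 3 N (pushed down). It starts latched.
- lamp_cover_press (a point): Place to press: top face of the lamp cover, mid-width, 38 mm from hinge, 16 mm from free edge; moves with the cover. Aluminium plate 54 mm (x, hinge to free edge, away from the robot within 15 degrees) by 70 mm (y), 6 mm thick, two dark slots near the hinge; widest of 3 flaps on top of a cream box 210 x 400 mm. z is its normal. Latched, this point is 108 mm above the bench.
- narrow_cover (a joint): Angle of the narrow flap (54 x 36 mm), a push latch of the same kind beside the lamp cover; starts latched (0) and must stay so. The flaps stand in a staggered row and swap places between starts; their dark steel frames are 50 mm or more apart, their rims 99 mm above the bench.
- round_cover (a joint): Angle of the round flap (54 mm across), a push latch of the same kind in the same row; starts sprung open (about +0.43) and must stay so.

How it is judged:
By the outcome, as a careful person would: the job done as asked, in the order asked, and still so for the second after the job is handed in, with the robot touching nothing.
It also fails if it takes over 32 s, if anything falls off the work surface, if the arm or the gripper's body presses on something with over 40 N, if the wrist force passes 120 N, or if a joint passes its speed limit or range.

### The arm

A 7-joint arm with a two-finger parallel gripper is mounted at the origin on the work surface. World frame = base frame: x ahead of the robot, y to its left, z up, the work surface at z = 0. Lengths are in m, angles in rad, forces in N, time in s.
With the tool pointing down it reaches from about 0.4 to 0.875 m from the base axis. Payload 4.4 kg.
Tool frame: the origin (TCP) lies at the very end of the fingers, on their centre line; the grasp point (between the pads) lies behind it (env.tcp_to_grasp is the z of the grasp point in the tool frame, in m); z points along the fingers, y is the line along which they close (so a half turn about z gives the same grasp; the last joint's range is limited). The gripper opens to 85 mm and grips with 20 to 120 N. Pads are 22 mm wide; open, the fingers measure 114 mm over their backs; the gripper's body (76 mm by 85 mm) begins 54 mm behind the grasp point. The pads swing forward as they close: fully open they stand 13 mm farther back than shut.
Start: joints at [1.103, 0.628, 0.038, 1.517, -0.027, 0.996, -0.02], TCP at [0.254, -0.598, 0.198] pointing down, gripper open.
Joint ranges: [-3.06, 3.06], [-0.37, 2.12], [-1.25, 1.32], [0.18, 2.47], [-1.1, 4.24], [0.23, 1.98], [-2.94, 2.94]. Speed limits (rad/s): [2.57, 2.57, 3.14, 3.14, 3.14, 3.14, 3.14].

### API

Orientations are given as [roll, pitch, yaw] about the fixed x, y, z axes, in that order (R = Rz(yaw) Ry(pitch) Rx(roll)).
In Python, from plant import env gives the robot as it stands.
- The arm moves only by the tool arm_command, never from a script. Its argument "increments" is a list that holds one entry, the list of rows, each a list of 5 numbers: the opening, from -1 (shut) to 1 (fully open), then the shift along the tool's x, y, z in cm, then the turn about the tool's z in rad. A call has 1 to 8 rows; each row is the pose to reach, as a shift and turn from the pose commanded when the call began, along the tool's axes at that moment; what a row does not reach only later rows make up. A row lasts 1/12 s, in which the tool goes at most 41.7 mm and 7.16 degrees, less where a joint would pass 70% of its speed; a pose out of reach is approached as far as the arm can. A call with a gripper value outside its range is refused whole. The fingers move at their own pace and stop on an object; the grip force is fixed at half the most. Time passes only in rows, so rows that repeat a pose let the fingers close. It gives the time, the measured TCP pose, the force, the opening and the grip force at its end, in the units of the state.
- env.get_obs(): the state, without advancing time (a new reading comes with each control period).
- env.grab_frame(name): name is "scene" or "top"; returns the picture (384x512x3 uint8, blue, green, red); there is no depth.
- env.get_calibration(name): a dict with "K" (3x3 intrinsics, pixels), "rvec" (rotation vector, rad) and "tvec" (3), from world to camera coordinates, as OpenCV has them. Camera axes: x right, y down, z forward; pixel columns grow to the right and rows downward; lengths in m; the calibration is good to about 2 mm. A picture is of the moment at which its call begins. get_calibration takes no time and is no camera call.
- env.close_job(): hands the job in; it is judged then, once.
The state is a dict: "time": time; "joint_pos": joint angles; "qd": joint speeds; "joint_efforts": joint torques, N m; "position": TCP position; "tool_rot": TCP orientation; "ft_force": force on the tool from outside, world axes, zero at the start; "ft_torque": the same for the moment, N m; "width": finger opening in m; "gripper_force": force on a finger pad.
Only numpy, scipy, OpenCV 4.12 (cv2) and the standard library are available. Lean on these libraries where they do the work, as an engineer would, in place of code of your own. Each camera call takes 0.05 s, during which the arm holds its last target. There are 200 camera calls.

## Working session

There is one attempt and no reset: what is moved stays moved. The work goes in short steps, Python scripts to look and compute and a tool call to move; the robot and the scene stay as the last step left them, time stands still between calls to the robot, and variables do not carry over. Pictures are saved under pics/ and viewed, at most 10 in all, crops included, and the job is handed in when it is done.

Besides the shell and the picture viewer there is one more tool, called as name(argument=value, ...) on one line, values as JSON. arm_command: Moves the arm, as the interface text tells. Its arguments: {"type":"object","properties":{"increments":{"type":"array","items":{"type":"array","items":{"type":"array","items":{"type":"number"}}}}},"required":["increments"]}

```bash
mkdir -p pics
python3 - <<'E'
from plant import env
import cv2
for n in("scene","top"):
    cv2.imwrite(f"pics/{n}0.png",env.grab_frame(n)); print(env.get_calibration(n))
o=env.get_obs();print(o["time"],o["position"],o["tool_rot"],o["ft_force"],o["width"])
E
```

```text
{'K': array([[447.9247025 ,   0.        , 255.52357243],
       [  0.        , 447.9247025 , 195.84057056],
       [  0.        ,   0.        ,   1.        ]]), 'rvec': array([ 1.89082308,  1.90682615, -0.53286631]), 'tvec': array([-0.07183044, -0.3739583 ,  1.33127042])}
{'K': array([[416.35638928,   0.        , 257.05654926],
       [  0.        , 416.35638928, 198.62364998],
       [  0.        ,   0.        ,   1.        ]]), 'rvec': array([ 2.14157433, -2.12833384,  0.16799398]), 'tvec': array([0.03976966, 0.53195568, 0.90949339])}
0.1 [ 0.25399455 -0.59763147  0.19758351] [-3.13985229e+00  1.49417721e-05  4.01826577e-01] [-0.12850431  0.11271343  0.65086659] 0.08558529535027584
```

View pics/scene0.png

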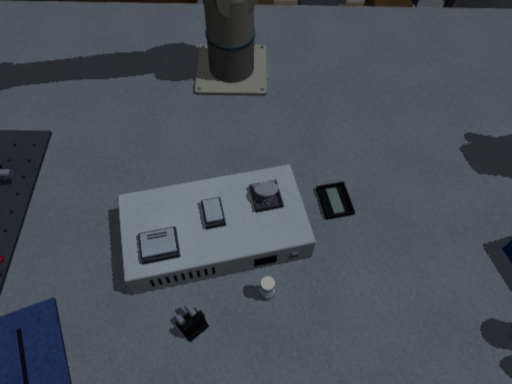

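View pics/top0.png

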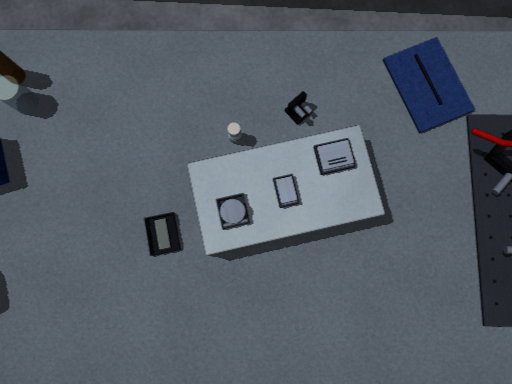

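The lamp cover (two slots) is at about (158,245) in the scene view and (336,156) in the top view. The narrow flap is at (212,212) / (287,190) and the open round one at (265,193) / (233,210).

```bash
cat > h.py <<'E'
import cv2,numpy as np
from plant import env
def cam(n):
    c=env.get_calibration(n);R=cv2.Rodrigues(c["rvec"])[0];return c["K"],R,c["tvec"]
def ray(n,p):
    K,R,t=cam(n);d=R.T@np.linalg.solve(K,[p[0],p[1],1.]);return -R.T@t,d
def plane(n,p,z):
    o,d=ray(n,p);return o+d*(z-o[2])/d[2]
def tri(a,b):
    P=[]
    for n in("scene","top"):
        K,R,t=cam(n);P.append(K@np.c_[R,t])
    X=cv2.triangulatePoints(P[0],P[1],np.float64(a).reshape(2,1),np.float64(b).reshape(2,1))[:,0];return X[:3]/X[3]
E
python3 - <<'E'
from h import *
roi={"scene":(158,245),"top":(336,156)};q={}
for n,(u,v) in roi.items():
    im=cv2.imread(f"pics/{n}0.png");g=cv2.cvtColor(im,cv2.COLOR_BGR2GRAY)
    w=30;c=g[v-w:v+w,u-w:u+w]
    m=(c<75).astype(np.uint8)
    cs,hi=cv2.findContours(m,cv2.RETR_CCOMP,cv2.CHAIN_APPROX_NONE)
    for k,cc in enumerate(cs):
        a=cv2.contourArea(cc)
        if a>100:
            r=cv2.minAreaRect(cc);b=cv2.boxPoints(r)+[u-w,v-w]
            print(n,"hole" if hi[0][k][3]>=0 else "outer",a,np.array(r[0])+[u-w,v-w],r[1],r[2])
            z=.108 if hi[0][k][3]>=0 else .099
            print(np.round([plane(n,p,z) for p in b],4).tolist(), plane(n,np.array(r[0])+[u-w,v-w],z))
            if hi[0][k][3]>=0:q[n]=np.array(r[0])+[u-w,v-w]
    cv2.imwrite(f"pics/c_{n}.png",cv2.resize(im[v-w:v+w,u-w:u+w],None,fx=6,fy=6,interpolation=cv2.INTER_NEAREST))
a=cv2.imread("pics/c_scene.png");b=cv2.imread("pics/c_top.png");cv2.imwrite("pics/c.png",np.hstack([a,b]))
if len(q)==2:print("tri",tri(q["scene"],q["top"]))
E
```

```text
scene outer 346.0 [157.42307091 245.61538315] (30.39800262451172, 42.16497039794922) 78.69007110595703
[[0.6014, -0.179, 0.099], [0.581, -0.0957, 0.099], [0.6487, -0.077, 0.099], [0.6675, -0.1574, 0.099]] [ 0.62532571 -0.12735334  0.099     ]
top outer 1097.5 [334.91176987 156.64706039] (32.257240295410156, 37.35048294067383) 75.96376037597656
[[0.6415, -0.0791, 0.099], [0.6626, -0.1592, 0.099], [0.5919, -0.1742, 0.099], [0.5713, -0.095, 0.099]] [ 0.61659078 -0.12685421  0.099     ]
top hole 888.5 [335.2780838  155.20505524] (27.80762481689453, 34.77827072143555) 77.00537872314453
[[0.6388, -0.083, 0.108], [0.6568, -0.1571, 0.108], [0.5962, -0.1688, 0.108], [0.5785, -0.0954, 0.108]] [ 0.61738777 -0.12604374  0.108     ]
```

View pics/c.png

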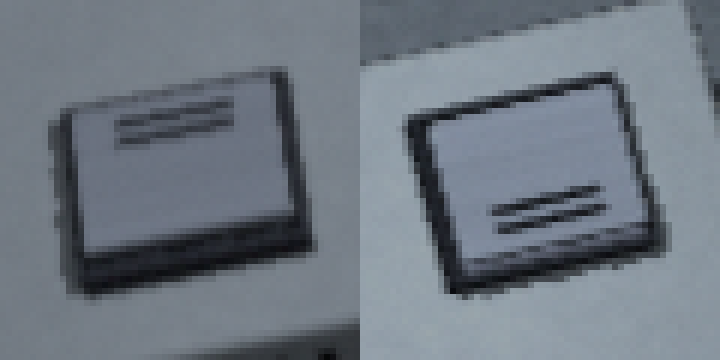

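The crops show the plate clearly, with slots toward the hinge (robot side). I'll triangulate the free corners and slot ends as read off from the crops.

Run:
```python
from h import *
pts={"free-":((82,248),(252,82)),"free+":((298,215),(70,120)),
"s1-":((118,122),(245,206)),"s1+":((232,102),(140,230)),"s2-":((118,142),(240,186)),"s2+":((232,122),(132,212)),"hinge-":((72,108),(283,223)),"hinge+":((280,74),(104,258))}
X={}
for k,(a,b) in pts.items():
    a=np.array(a)/6-.42+[128,215];b=np.array(b)/6-.42+[306,126]
    X[k]=tri(a,b);print(k,X[k].round(4),plane("scene",a,.108).round(4),plane("top",b,.108).round(4))
m=[np.mean([plane("scene",np.array(pts[k][0])/6-.42+[128,215],.108)[:2],plane("top",np.array(pts[k][1])/6-.42+[306,126],.108)[:2]],0) for k in("free-","free+")]
d=m[1]-m[0];u=np.array([d[1],-d[0]])/np.linalg.norm(d);mid=(m[0]+m[1])/2
print("w",np.linalg.norm(d),"yaw",np.arctan2(u[1],u[0]),"press",mid-.016*u)
```

```text
free- [ 0.6531 -0.154   0.109 ] [ 0.6526 -0.1547  0.108 ] [ 0.6534 -0.1537  0.108 ]
free+ [ 0.6391 -0.086   0.1066] [ 0.6398 -0.0844  0.108 ] [ 0.6388 -0.0874  0.108 ]
s1- [ 0.6066 -0.149   0.1096] [ 0.6058 -0.1489  0.108 ] [ 0.607  -0.1498  0.108 ]
s1+ [ 0.5978 -0.1114  0.1084] [ 0.5976 -0.1111  0.108 ] [ 0.5979 -0.1119  0.108 ]
s2- [ 0.614  -0.1478  0.1094] [ 0.6133 -0.1479  0.108 ] [ 0.6144 -0.1482  0.108 ]
s2+ [ 0.6049 -0.1099  0.1071] [ 0.6053 -0.1102  0.108 ] [ 0.6046 -0.1091  0.108 ]
hinge- [ 0.6008 -0.1643  0.1083] [ 0.6006 -0.1653  0.108 ] [ 0.6008 -0.1633  0.108 ]
hinge+ [ 0.5871 -0.0969  0.1092] [ 0.5866 -0.0958  0.108 ] [ 0.5875 -0.0987  0.108 ]
w 0.06963704960850589 yaw 0.19821698760214854 press [ 0.6304473  -0.12318301]
```

arm_command(increments=[[[-1,1,-0.5,-3,0],[-1,4,-2.2,-5,0],[-1,8,-4.4,-5,0.05],[-1,11.5,-6.3,-5,0.1],[-1,15,-8.2,-5,0.2],[-1,18.5,-10.1,-5,0.2],[-1,22,-12,-5,0.2],[-1,25.5,-14,-5,0.2]]])

```text
time: 0.77
position: [0.4349, -0.3679, 0.2482]
tool_rot: [-3.141, 0.0, 0.202]
ft_force: [1.2, -0.2, -1.4]
width: -0.0001
gripper_force: 0.0
```

arm_command(increments=[[[-1,3,-2.5,0,0],[-1,6,-5,0,0],[-1,9,-7.5,0,0],[-1,12,-10.1,0,0],[-1,15,-12.6,0,0],[-1,18,-15.1,0,0],[-1,21,-17.7,0,0],[-1,24.1,-20.3,0,0]]])

```text
time: 1.43
position: [0.6301, -0.1209, 0.2481]
tool_rot: [-3.141, 0.001, 0.202]
ft_force: [0.8, -0.6, -0.5]
width: 0.0
gripper_force: 0.0
```

arm_command(increments=[[[-1,0,0,3,0],[-1,0,0,6,0],[-1,0,0,9,0],[-1,0,0,11,0],[-1,0,0,12,0],[-1,0,0,12,0]]])

```text
time: 1.93
position: [0.6275, -0.1221, 0.1256]
tool_rot: [-3.14, 0.005, 0.202]
ft_force: [0.2, -0.2, 0.3]
width: 0.0
gripper_force: 0.0
```

Run:
```python
from h import *
o=env.get_obs();print(o["time"],o["position"],o["tool_rot"],o["ft_force"],o["width"])
a=env.grab_frame("scene")[190:290,108:258];b=env.grab_frame("top")[110:210,256:406]
cv2.imwrite("pics/c2.png",cv2.resize(np.vstack([a,b]),None,fx=3,fy=3,interpolation=cv2.INTER_NEAREST))
```

```text
1.9333 [ 0.62753728 -0.12208326  0.12560477] [-3.13963542  0.00514997  0.20190647] [ 0.21502942 -0.15252961  0.3087389 ] 4.939566551467036e-05
```

View pics/c2.png

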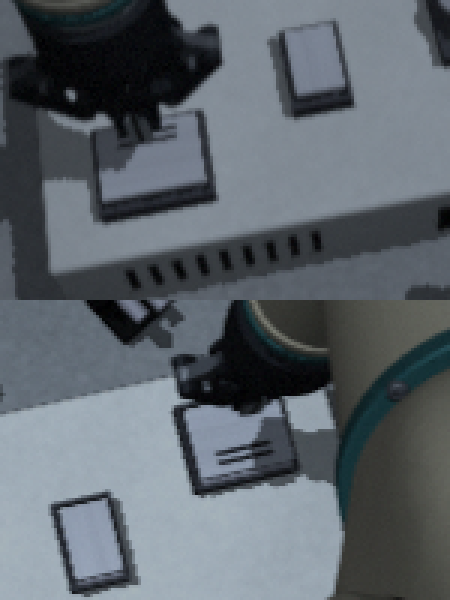

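The closed fingers hover over the middle of the lamp cover, clear of the narrow flap. Descend.

arm_command(increments=[[[-1,0,0,0.6,0],[-1,0,0,1.2,0],[-1,0,0,1.6,0],[-1,0,0,1.8,0],[-1,0,0,1.9,0],[-1,0,0,1.9,0]]])

```text
time: 2.53
position: [0.6295, -0.1225, 0.1093]
tool_rot: [-3.141, 0.0, 0.202]
ft_force: [-0.3, 0.3, -0.4]
width: 0.0002
gripper_force: 0.0
```

arm_command(increments=[[[-1,0,0,0.15,0],[-1,0,0,0.3,0],[-1,0,0,0.4,0],[-1,0,0,0.5,0],[-1,0,0,0.5,0],[-1,0,0,0.5,0]]])

```text
time: 3.03
position: [0.6296, -0.1225, 0.1044]
tool_rot: [-3.142, 0.0, 0.202]
ft_force: [-0.3, 0.9, 0.1]
width: -0.0001
gripper_force: 0.0
```

arm_command(increments=[[[-1,0,0,0.1,0],[-1,0,0,0.2,0],[-1,0,0,0.2,0],[-1,0,0,0.2,0]]])

```text
time: 3.37
position: [0.6296, -0.1225, 0.1024]
tool_rot: [-3.142, 0.0, 0.202]
ft_force: [0.4, -0.2, -0.9]
width: -0.0002
gripper_force: 0.0
```

Run:
```python
from h import *
o=env.get_obs();print(o["time"],o["position"],o["ft_force"],o["ft_torque"],env.tcp_to_grasp)
a=env.grab_frame("scene")[210:285,118:218];b=env.grab_frame("top")[120:195,286:386]
cv2.imwrite("pics/c3.png",cv2.resize(np.hstack([a,b]),None,fx=4,fy=4,interpolation=cv2.INTER_NEAREST))
```

```text
3.3667 [ 0.62955765 -0.12250214  0.10236394] [ 0.40599643 -0.15154805 -0.85125116] [-0.0198985  -0.01369609 -0.00433579] -0.0187
```

View pics/c3.png

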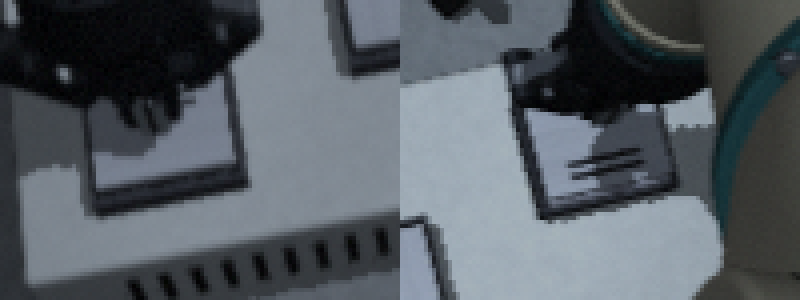

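The tip is over the plate at about scene pixel (155,242), with no visible push yet. Continue in small steps while watching force.

arm_command(increments=[[[-1,0,0,0.1,0],[-1,0,0,0.2,0],[-1,0,0,0.2,0],[-1,0,0,0.2,0]]])

```text
time: 3.8
position: [0.6295, -0.1225, 0.1003]
tool_rot: [-3.142, 0.0, 0.202]
ft_force: [0.4, -0.4, 0.1]
width: -0.0004
gripper_force: 0.0
```

Run:
```python
from h import *
for n in("scene","top"):
    c=env.get_calibration(n)
    for p in((.6296,-.1225,.108),(.6296,-.1225,.1024)):print(n,cv2.projectPoints(np.array([p]),c["rvec"],c["tvec"],c["K"],None)[0].ravel())
```

```text
scene [158.82183745 245.6080103 ]
scene [159.28340108 246.81622245]
top [333.51034859 149.7376934 ]
top [333.05631135 150.44786925]
```

arm_command(increments=[[[-1,0,0,0.1,0],[-1,0,0,0.2,0],[-1,0,0,0.3,0],[-1,0,0,0.3,0]]])

```text
time: 4.13
position: [0.6294, -0.1224, 0.0971]
tool_rot: [-3.141, 0.0, 0.202]
ft_force: [0.2, 0.3, -0.1]
width: 0.0
gripper_force: 0.0
```

Run:
```python
from h import *
o=env.get_obs();print(o["joint_efforts"])
a=env.grab_frame("scene")[220:270,128:192];b=env.grab_frame("top")[125:175,300:364]
im=np.hstack([a,b]);im=cv2.convertScaleAbs(im,alpha=1.8,beta=10)
cv2.imwrite("pics/c4.png",cv2.resize(im,None,fx=6,fy=6,interpolation=cv2.INTER_CUBIC))
```

```text
[ 1.10481333e-02 -5.82805717e+01  1.23976182e+00 -1.62497753e+01
  9.86884144e-03 -3.14295525e-02  1.91884137e-04]
```

View pics/c4.png

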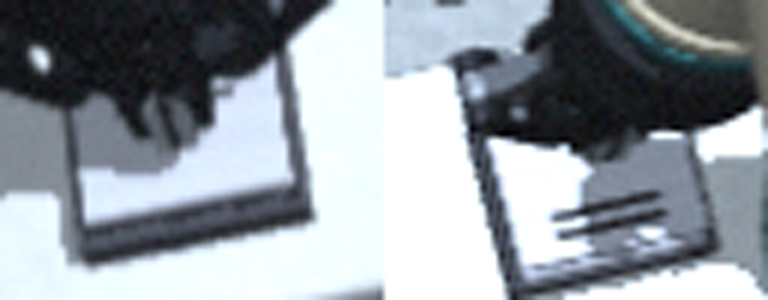

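Run:
```python
from h import *
print(tri((156.7-.4,245-.4),(336.8-.4,150.8-.4)))
```

```text
[ 0.62783745 -0.12805455  0.10894205]
```

arm_command(increments=[[[-1,0,0,0.1,0],[-1,0,0,0.2,0],[-1,0,0,0.3,0],[-1,0,0,0.3,0]]])

```text
time: 4.57
position: [0.6294, -0.1225, 0.0942]
tool_rot: [-3.141, 0.0, 0.202]
ft_force: [0.1, -0.2, 0.1]
width: 0.0
gripper_force: 0.0
```

The fingertips triangulate about 12 mm above the reported TCP, so contact is still just ahead. Continue.

arm_command(increments=[[[-1,0,0,0.1,0],[-1,0,0,0.2,0],[-1,0,0,0.2,0],[-1,0,0,0.2,0]]])

```text
time: 4.9
position: [0.6295, -0.1225, 0.0923]
tool_rot: [-3.141, 0.0, 0.202]
ft_force: [1.1, 0.2, 0.6]
width: -0.0002
gripper_force: 0.0
```

arm_command(increments=[[[-1,0,0,0.1,0],[-1,0,0,0.2,0],[-1,0,0,0.2,0],[-1,0,0,0.2,0]]])

```text
time: 5.23
position: [0.6296, -0.1225, 0.0903]
tool_rot: [-3.142, 0.0, 0.202]
ft_force: [0.4, 0.0, 0.3]
width: 0.0
gripper_force: 0.0
```

arm_command(increments=[[[-1,0,0,0.1,0],[-1,0,0,0.2,0],[-1,0,0,0.2,0],[-1,0,0,0.2,0]]])

```text
time: 5.57
position: [0.6295, -0.1225, 0.0883]
tool_rot: [-3.142, 0.0, 0.202]
ft_force: [0.9, 0.1, -0.1]
width: -0.0001
gripper_force: 0.0
```

Run:
```python
from h import *
o=env.get_obs();print(o["position"],o["ft_force"],o["joint_efforts"])
a=env.grab_frame("scene")[220:270,128:192];b=env.grab_frame("top")[125:175,300:364]
im=np.hstack([a,b]);im=cv2.convertScaleAbs(im,alpha=1.5,beta=10)
cv2.imwrite("pics/c5.png",cv2.resize(im,None,fx=6,fy=6,interpolation=cv2.INTER_CUBIC))
```

```text
[ 0.62951469 -0.12248886  0.08831218] [ 0.85039962  0.11884888 -0.08851002] [-5.60707467e-04 -5.83287048e+01  1.23333838e+00 -1.58480322e+01
  8.69970041e-03  4.23375441e-04  3.50250389e-05]
```

View pics/c5.png

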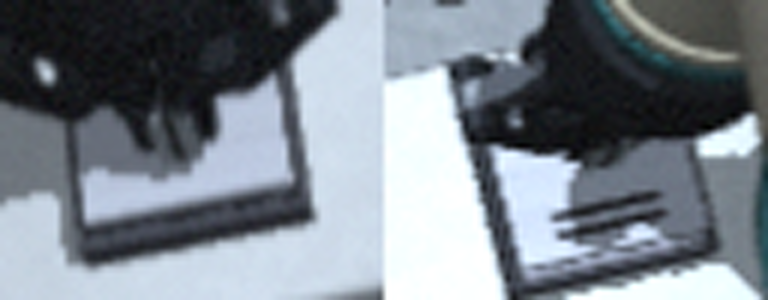

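Plate is still level; fingertips near (157,247) in the scene view almost meet their shadow. Continue down.

arm_command(increments=[[[-1,0,0,0.1,0],[-1,0,0,0.2,0],[-1,0,0,0.2,0],[-1,0,0,0.2,0]]])

```text
time: 6.0
position: [0.6295, -0.1224, 0.0863]
tool_rot: [-3.142, 0.0, 0.202]
ft_force: [-0.1, -0.7, 0.3]
width: 0.0001
gripper_force: 0.0
```

arm_command(increments=[[[-1,0,0,0.1,0],[-1,0,0,0.2,0],[-1,0,0,0.2,0],[-1,0,0,0.2,0]]])

```text
time: 6.33
position: [0.6295, -0.1225, 0.0843]
tool_rot: [-3.142, 0.0, 0.202]
ft_force: [0.2, -0.4, 0.2]
width: -0.0003
gripper_force: 0.0
```

arm_command(increments=[[[-1,0,0,0.1,0],[-1,0,0,0.2,0],[-1,0,0,0.2,0],[-1,0,0,0.2,0]]])

```text
time: 6.67
position: [0.6295, -0.1224, 0.0823]
tool_rot: [-3.141, 0.0, 0.202]
ft_force: [-0.0, -0.7, -0.6]
width: 0.0004
gripper_force: 0.0
```

Run:
```python
from h import *
o=env.get_obs();print(o["position"],o["ft_force"])
for n,(u,v) in {"scene":(158,245),"top":(336,156)}.items():
    f=cv2.imread(f"pics/{n}0.png",0);g=cv2.cvtColor(env.grab_frame(n),cv2.COLOR_BGR2GRAY)
    cv2.imwrite(f"pics/{n}6.png",g)
    if n=="scene":
        for c in(145,165,170): print(c,f[244:262,c].tolist(),g[244:262,c].tolist())
a=cv2.imread("pics/scene6.png",0)[228:262,138:178];b=cv2.imread("pics/top6.png",0)[136:170,316:356]
im=cv2.convertScaleAbs(np.hstack([a,b]),alpha=1.7)
cv2.imwrite("pics/c6.png",cv2.resize(im,None,fx=10,fy=10,interpolation=cv2.INTER_NEAREST))
```

```text
[ 0.62952301 -0.12243048  0.08230415] [-0.00462554 -0.66322168 -0.56948289]
145 [113, 112, 113, 113, 114, 115, 114, 114, 113, 117, 117, 111, 84, 43, 23, 35, 38, 26] [66, 66, 66, 70, 102, 121, 123, 124, 125, 127, 127, 121, 90, 50, 27, 38, 42, 29]
165 [115, 115, 116, 114, 115, 117, 116, 110, 82, 45, 35, 39, 41, 26, 14, 37, 102, 124] [118, 123, 127, 126, 125, 128, 126, 118, 87, 50, 39, 41, 44, 32, 18, 45, 111, 136]
170 [115, 116, 115, 116, 116, 116, 108, 80, 44, 27, 35, 40, 27, 17, 38, 103, 125, 126] [125, 126, 126, 127, 127, 126, 117, 87, 48, 27, 38, 44, 30, 17, 43, 111, 135, 138]
```

View pics/c6.png

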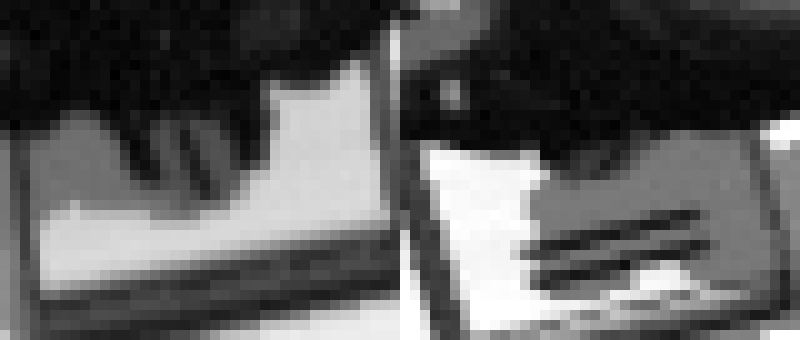

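Run:
```python
from h import *
for n,p,s in(("scene",(157.7,248),1),("top",(335.7,153.5),-1)):
    for h in(0,.006,.011):
        o,d=ray(n,p);x=.6295+s*h*.98;print(n,h,o+d*(x-o[0])/d[0])
```

```text
scene 0 [ 0.6295     -0.12670442  0.09654563]
scene 0.006 [ 0.63538    -0.12390475  0.10895319]
scene 0.011 [ 0.64028    -0.12157169  0.11929282]
top 0 [ 0.6295     -0.13269054  0.07809218]
top 0.006 [ 0.62362    -0.12869194  0.09928467]
top 0.011 [ 0.61872    -0.12535978  0.11694509]
```

With the 22 mm pad width included, both views agree: the tip is at y≈-0.123, z≈0.118, so there is still about 10 mm to go. Continue under force watch.

arm_command(increments=[[[-1,0,0,0.2,0],[-1,0,0,0.4,0],[-1,0,0,0.4,0]]])

```text
time: 7.02
position: [0.6293, -0.1224, 0.0779]
tool_rot: [-3.141, 0.001, 0.202]
ft_force: [-0.7, -0.1, -0.3]
width: -0.0003
gripper_force: 0.0
```

arm_command(increments=[[[-1,0,0,0.1,0],[-1,0,0,0.2,0],[-1,0,0,0.2,0],[-1,0,0,0.2,0]]])

```text
time: 7.35
position: [0.6296, -0.1225, 0.0764]
tool_rot: [-3.142, 0.0, 0.202]
ft_force: [0.7, 0.1, -0.9]
width: 0.0001
gripper_force: 0.0
```

arm_command(increments=[[[-1,0,0,0.1,0],[-1,0,0,0.2,0],[-1,0,0,0.2,0],[-1,0,0,0.2,0]]])

```text
time: 7.68
position: [0.6299, -0.1225, 0.0747]
tool_rot: [3.141, -0.001, 0.202]
ft_force: [-0.1, 0.4, 1.9]
width: 0.0001
gripper_force: 1.2
```

Contact is felt near 0.0755. Press on.

arm_command(increments=[[[-1,0,0,0.1,0],[-1,0,0,0.2,0],[-1,0,0,0.2,0],[-1,0,0,0.2,0]]])

```text
time: 8.02
position: [0.6301, -0.1224, 0.0726]
tool_rot: [3.141, -0.001, 0.202]
ft_force: [1.1, 0.9, 3.8]
width: 0.0006
gripper_force: 1.7
```

arm_command(increments=[[[-1,0,0,0.1,0],[-1,0,0,0.1,0],[-1,0,0,0.1,0]]])

```text
time: 8.27
position: [0.6302, -0.1225, 0.0716]
tool_rot: [3.141, -0.001, 0.202]
ft_force: [2.9, 0.6, 3.7]
width: 0.0
gripper_force: 1.9
```

arm_command(increments=[[[-1,0,0,0.1,0],[-1,0,0,0.1,0],[-1,0,0,0.1,0]]])

```text
time: 8.52
position: [0.6303, -0.1224, 0.0707]
tool_rot: [3.141, -0.001, 0.202]
ft_force: [2.3, 0.5, 5.0]
width: -0.0001
gripper_force: 2.4
```

arm_command(increments=[[[-1,0,0,0.1,0],[-1,0,0,0.1,0],[-1,0,0,0.1,0]]])

```text
time: 8.77
position: [0.6303, -0.1224, 0.0705]
tool_rot: [3.141, -0.002, 0.202]
ft_force: [0.8, 0.5, 9.6]
width: 0.0001
gripper_force: 4.9
```

Hard stop reached (9.6 N). Lift and look.

arm_command(increments=[[[-1,0,0,-0.5,0],[-1,0,0,-1.5,0],[-1,0,0,-3,0],[-1,0,0,-4.5,0],[-1,0,0,-4.5,0]]])

```text
time: 9.18
position: [0.6303, -0.1231, 0.1169]
tool_rot: [3.14, -0.002, 0.201]
ft_force: [-0.0, 0.2, 1.6]
width: -0.0001
gripper_force: 0.0
```

Run:
```python
from h import *
o=env.get_obs();print(o["position"],o["ft_force"])
a=env.grab_frame("scene")[170:270,118:308];b=env.grab_frame("top")[115:235,196:386]
im=np.vstack([a,b]);im=cv2.convertScaleAbs(im,alpha=1.5)
cv2.imwrite("pics/c7.png",cv2.resize(im,None,fx=2.7,fy=2.7,interpolation=cv2.INTER_CUBIC))
```

```text
[ 0.63026    -0.12307772  0.11686345] [-0.01117761  0.17127405  1.55327366]
```

View pics/c7.png

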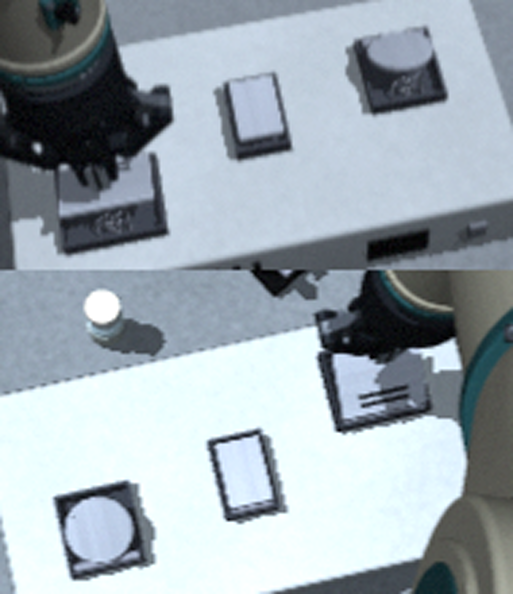

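The lamp cover stands open (spring mechanism visible underneath), with the narrow flap shut and the round one open. Press again to the same depth.

arm_command(increments=[[[-1,0,0,1.2,0],[-1,0,0,2.2,0],[-1,0,0,2.8,0],[-1,0,0,3.3,0],[-1,0,0,3.8,0],[-1,0,0,4.1,0],[-1,0,0,4.1,0]]])

```text
time: 9.87
position: [0.6302, -0.1219, 0.073]
tool_rot: [-3.141, -0.001, 0.202]
ft_force: [1.7, 2.0, 3.8]
width: -0.0002
gripper_force: 1.7
```

arm_command(increments=[[[-1,0,0,0.1,0],[-1,0,0,0.2,0],[-1,0,0,0.3,0],[-1,0,0,0.4,0],[-1,0,0,0.4,0],[-1,0,0,0.4,0]]])

```text
time: 10.37
position: [0.6304, -0.1219, 0.0705]
tool_rot: [-3.141, -0.002, 0.202]
ft_force: [1.1, 3.8, 8.4]
width: 0.0002
gripper_force: 4.2
```

Stop reached again (8.4 N). Lift well clear and check.

arm_command(increments=[[[-1,0,0,-0.5,0],[-1,0,0,-2,0],[-1,0,0,-5,0],[-1,0,0,-8,0],[-1,-3,3,-11,0],[-1,-6,6,-13,0],[-1,-9,9,-13,0],[-1,-9,9,-13,0]]])

```text
time: 11.03
position: [0.554, -0.2369, 0.2008]
tool_rot: [3.136, 0.004, 0.194]
ft_force: [-1.0, -0.9, -1.2]
width: -0.0001
gripper_force: 0.0
```

Run:
```python
from h import *
o=env.get_obs();print(o["time"],o["position"],o["ft_force"])
a=env.grab_frame("scene")[170:270,118:308];b=env.grab_frame("top")[115:235,196:386]
im=np.vstack([a,b]);im=cv2.convertScaleAbs(im,alpha=1.5)
cv2.imwrite("pics/c8.png",cv2.resize(im,None,fx=2.7,fy=2.7,interpolation=cv2.INTER_CUBIC))
```

```text
11.0333 [ 0.55404967 -0.2369015   0.20079346] [-0.99310766 -0.89761511 -1.15574797]
```

View pics/c8.png

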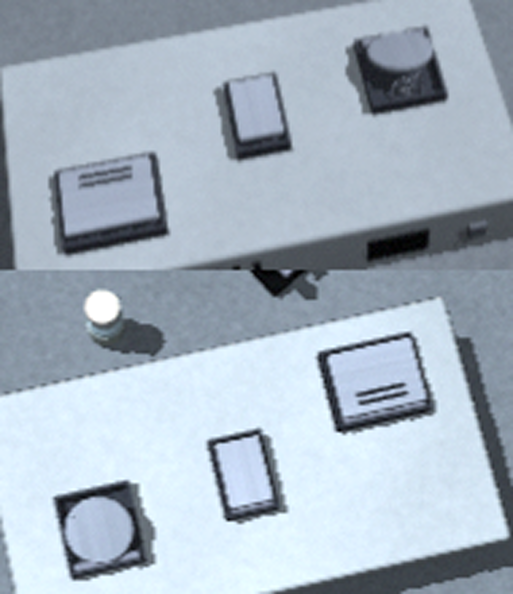

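The lamp cover (108,200 in the crop) is shut level, the narrow flap is shut, the round one is open, and the arm is clear.

arm_command(increments=[[[-1,0,0,0,0],[-1,0,0,0,0],[-1,0,0,0,0]]])

```text
time: 11.38
position: [0.5597, -0.2269, 0.1986]
tool_rot: [-3.14, 0.001, 0.204]
ft_force: [-0.8, 0.3, -0.8]
width: 0.0003
gripper_force: 0.0
```

```bash
python3 -c "
from plant import env
print(env.close_job())"
```

```text
the job is handed in; nothing more can be done
None
```

The lamp cover was pressed to its stop and sprang open, then was pressed down again and latched shut; the narrow flap is still shut, the round one still open, and the job was handed in at about 11.4 s with the arm clear.

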